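# Take a glaze sample tile off its hooked display peg and stand it in the sample block

### The arm

A 6-joint arm with a two-finger parallel gripper is mounted at the origin on the work surface. World frame = base frame: x ahead of the robot, y to its left, z up, the work surface at z = 0. Lengths are in m, angles in rad, forces in N, time in s.
With the tool pointing down it reaches from about 0.375 to 0.975 m from the base axis. Payload 3.8 kg.
Tool frame: the origin (TCP) lies midway between the tips of the shut fingers; the grasp point (between the pads) lies 19 mm behind it (bot.grip_point_offset is the z of the grasp point in the tool frame, in m); z points along the fingers, y is the line along which they close (so a half turn about z gives the same grasp; the last joint's range is limited). The gripper opens to 85 mm and grips with 20 to 120 N. Pads are 22 mm wide; open, the fingers measure 114 mm over their backs; the gripper's body (76 mm by 85 mm) begins 54 mm behind the grasp point. The pads swing forward as they close: fully open they stand 13 mm farther back than shut.
Start: joints at [1.248, 0.264, 1.604, -0, 1.274, -0.037], TCP at [0.19, 0.648, 0.231] pointing down, gripper open.
Joint ranges: [-2.63, 2.63], [-0.94, 2.18], [0.31, 2.57], [-1.31, 4.45], [0, 2.66], [-2.55, 2.55]. Speed limits (rad/s): [2.57, 2.57, 3.14, 3.14, 3.14, 3.14].

### API

Orientations are given as a rotation vector (axis times angle).
In Python, from workcell import sensors, optics, order, bot gives the robot as it stands.
- The arm moves only by the tool play_rows, never from a script. Its argument "commands" is a list of rows, each a list of 6 numbers: the shift along the tool's x, y, z in cm, then the turn, a rotation vector about the tool's x, y, z in rad. In form: [[dx, dy, dz, wx, wy, wz], ...]. A call has 1 to 5 rows; each row shifts and turns the commanded pose from where the row before left it, along the tool's axes as they then stand; what a row does not reach is not made up. A row lasts 1/12 s, in which the tool goes at most 41.7 mm and 7.16 degrees, less where a joint would pass 70% of its speed; a pose out of reach is approached as far as the arm can. A call with a gripper value outside its range is refused whole. "grip" is the closure, from 0 (fully open) to 1 (shut), set as the call begins (left out, the last holds). The fingers move at their own pace and stop on an object; "force" is the grip in N (left out, the last holds). Time passes only in rows, so rows that do not move let the fingers close. It gives the time, the measured TCP pose, the force, the opening and the grip force at its end, in the units of the state.
- sensors.read_state(): the state, without advancing time (a new reading comes with each control period).
- optics.read_camera(name): name is "side" or "top" or "wrist"; returns the picture (400x640x3 uint8, red, green, blue); there is no depth.
- optics.camera_info(name): a dict with "mtx" (3x3 intrinsics, pixels), "R" (3x3) and "t" (3): a world point X has camera coordinates R X + t. Camera axes: x right, y down, z forward; pixel columns grow to the right and rows downward; lengths in m; the calibration is good to about 2 mm. The wrist camera is an equidistant fisheye: a pixel r from the principal point sees the ray r / f radians off the axis. A picture is of the moment at which its call begins: read the wrist's pose just before it. camera_info takes no time and is no camera call; for the wrist camera it gives the pose at the moment of the call.
- order.finish_job(): hands the job in; it is judged then, once.
The state is a dict: "time": time; "q": joint angles; "joint_vel": joint speeds; "joint_torque": joint torques, N m; "tool_pos": TCP position; "tcp_rot": TCP orientation; "wrist_force": force on the tool from outside, world axes, zero at the start; "torque": the same for the moment, N m; "width": opening from 0.0 (shut) to 1.0 (fully open); "grip_force": force on a finger pad.
Only numpy, scipy, OpenCV 4.12 (cv2) and the standard library are available. Lean on these libraries where they do the work, as an engineer would, in place of code of your own. Each camera call takes 0.05 s, during which the arm holds its last target. There are 200 camera calls.

### The job

Take the teal glaze sample tile off its display peg: lift it just enough that its opening clears the peg's upturned tip, and slide it off gently without dragging or forcing it against the sprung, sloping peg (keep below 8 N). Then lower it by hand, hole end up, into the slot of the wooden sample block until it stands on the slot's floor, and let go. Leave the rust tile hanging and the jars, bowl and figurine where they are.

Things in the scene. Friction and masses are not known exactly. Their poses are not given: they have to be found in the camera images.
- tile_teal_center (a point): Centre of the teal sample tile, a ceramic slab 8 thick (own x), 50 wide (own y), 100 high (own z, up), about 90 g; it hangs loosely and may tilt some degrees. A 19 high, 16 wide opening with rounded lips goes through along x, from 1 to 20 above this point; the solid rim above it is 30 high
- tile_teal: Same tile, origin at its lower edge, 50 below the centre. Raised on the peg it has 12 to 13 of play between the opening's upper and lower edge touching the peg, but only about 3 to 4 at the tip
- stand_teal: Stand with the teal tile: wooden foot 130 x 90 x 12, dark steel post 18 wide, 142 high, 50 to 62 behind the origin (+x). Origin on the table under the hanging tile. Its peg points along the stand's own -x. A black clamp (22 high, 16 to 50 behind the tile) holds the peg and floats on an upright spring, 3 N per mm, 8 up or down; the peg is rigid along its length and sideways
- peg_spot (a point): Point on the teal stand's peg axis where the tile hangs, 130 above the table, with the stand's axes. Round steel peg, 6 thick; 75 out from here its tip turns up, 9 above the peg's upper side, outermost 81 from here. It slopes about this point by an unreported angle that differs each time: 0.20 rad falling to 0.35 rad rising towards the tip
- stand_rust: Stand of the same make and size with the rust-coloured tile, its own peg sloped differently; leave it alone
- tile_rust_center (a point): Centre of the rust-coloured tile, same size as the teal one, hanging on the other stand; stays there
- holder: Wooden sample block, fixed, 60 (own x) x 95 (own y) x 40 high, origin at the centre of its underside. In its top a slot 12 wide (x) and 58 long (y), centred, 30 deep (floor 10 above the table), mouth chamfered 3; a seated tile's centre is 60 above the table, its width along the slot, either face forward
- slot_mouth (a point): Centre of the slot's mouth, 40 above the table, with the block's axes
- jar_blue: Closed blue glaze jar, 46 across, 62 high, origin at the underside centre
- jar_violet: Closed violet glaze jar, 46 across, 62 high, origin at the underside centre
- jar_red: Closed red glaze jar, 46 across, 62 high, origin at the underside centre
- bowl: Blue ceramic bowl, 120 across, 50 high, origin at the underside centre
- figurine: White ceramic figurine, 32 across, 78 high, origin at the underside centre
Things that resemble listed ones, but are neither listed nor needed, are in the scene too. There is more than one size of the tile_teal; the job needs the smaller.

How it is judged:
By the outcome, as a careful person would: the job done as asked, in the order asked, and still so for the second after the job is handed in, with the robot touching nothing.
It also fails if it takes over 72 s, if anything falls off the work surface, if the arm or the gripper's body presses on something with over 40 N, if the wrist force passes 120 N, or if a joint passes its speed limit or range.

## Working session

There is one attempt and no reset: what is moved stays moved. The work goes in short steps, Python scripts to look and compute and a tool call to move; the robot and the scene stay as the last step left them, time stands still between calls to the robot, and variables do not carry over. Pictures are saved under pics/ and viewed, at most 10 in all, crops included, and the job is handed in when it is done.

Besides the shell and the picture viewer there is one more tool, called after "Emit:" as a command line: name --pt "numbers of a row" for each row, then --argument value for the rest. play_rows: Moves the arm, as the interface text tells. Its arguments: {"type":"object","properties":{"commands":{"type":"array","items":{"type":"array","items":{"type":"number"}}},"grip":{"type":"number"},"force":{"type":"number"}},"required":["commands"]}

```bash
mkdir -p pics; ls; python3 - <<'E'
from workcell import sensors, optics, order, bot
import cv2,numpy as np
print(sensors.read_state())
ims=[]
for n in ["side","top","wrist"]:
    i=optics.camera_info(n); print(n,{k:np.round(v,4).tolist() if not isinstance(v,str) else v for k,v in i.items()})
    im=optics.read_camera(n); cv2.imwrite(f"pics/{n}0.png",im[...,::-1])
E
```

```text
pics
{'time': 0.0, 'q': array([ 1.24806772e+00,  2.64763542e-01,  1.60533756e+00,  1.41901605e-05,
        1.27369302e+00, -3.68935095e-02]), 'joint_vel': array([-0.00071902, -0.00205966,  0.00046993,  0.00074651,  0.0002772 ,
        0.00058842]), 'joint_torque': array([ 9.56740660e-04, -5.15123820e+01, -3.67306387e+01,  1.76112517e-04,
        1.30107970e-02,  1.22873551e-06]), 'tool_pos': array([0.19008995, 0.64694138, 0.22997469]), 'tcp_rot': array([-0.44741005, -3.10915738,  0.00339806]), 'wrist_force': array([-0.19731297,  0.06486561, -0.13359042]), 'torque': array([ 0.04280517,  0.00617202, -0.00890065]), 'grip_force': 0.0, 'width': 1.000321094984913}
side {'mtx': [[433.6931, 0.0, 323.4748], [0.0, 433.6931, 201.6125], [0.0, 0.0, 1.0]], 'R': [[0.9065, -0.4219, 0.0174], [-0.2321, -0.5324, -0.8141], [0.3527, 0.7339, -0.5805]], 't': [-0.4479, 0.2004, 1.0805]}
top {'mtx': [[409.736, 0.0, 327.271], [0.0, 409.736, 197.5146], [0.0, 0.0, 1.0]], 'R': [[-0.0205, -0.9996, -0.0213], [-0.9876, 0.0236, -0.1553], [0.1558, 0.0179, -0.9876]], 't': [0.0345, 0.507, 1.2524]}
wrist {'mtx': [[309.7069, 0.0, 321.4056], [0.0, 309.7069, 193.6303], [0.0, 0.0, 1.0]], 'R': [[0.2819, 0.9594, -0.001], [0.9266, -0.272, 0.2595], [0.2487, -0.0741, -0.9657]], 't': [-0.6746, -0.0342, 0.3779]}
```

View pics/side0.png

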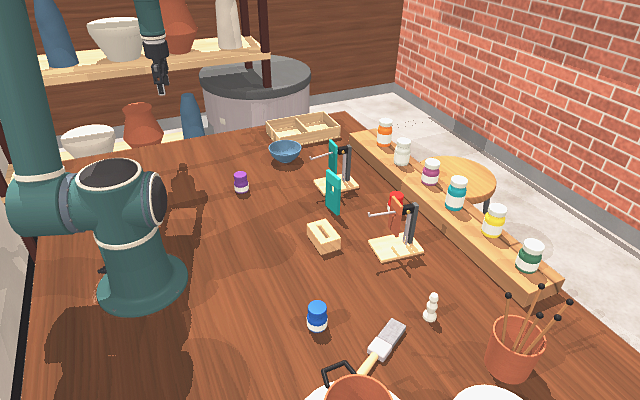

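View pics/top0.png

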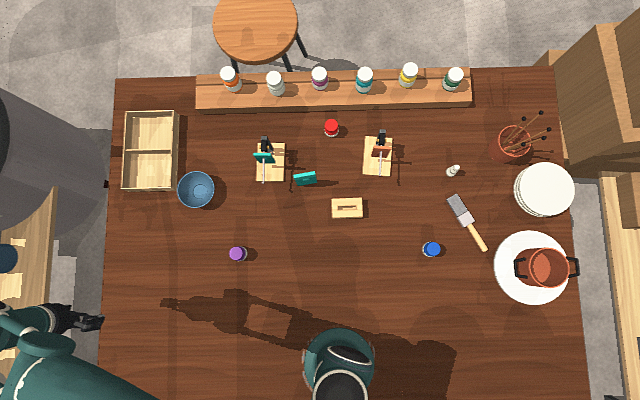

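The side view shows the teal tile on its stand at about (334,155), a free-standing teal decoy at (333,192), the holder at (323,237) and the rust stand at (400,220). In the top view the teal stand is at (268,160), the decoy at (304,178), and the holder at (347,208).

```bash
python3 - <<'E'
import cv2,numpy as np
s=cv2.imread("pics/side0.png");t=cv2.imread("pics/top0.png")
a=cv2.resize(s[130:260,295:430],None,fx=4.4,fy=4.4,interpolation=cv2.INTER_CUBIC)[:, :400]
a=cv2.resize(s[130:260,298:365],(309,600),interpolation=cv2.INTER_CUBIC)
b=cv2.resize(t[125:225,245:370],(490,392),interpolation=cv2.INTER_CUBIC)
c=np.zeros((600,800,3),np.uint8);c[:,:309]=a;c[:392,310:]=b
cv2.imwrite("pics/z1.png",c)
E
```

```text
(no output)
```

View pics/z1.png

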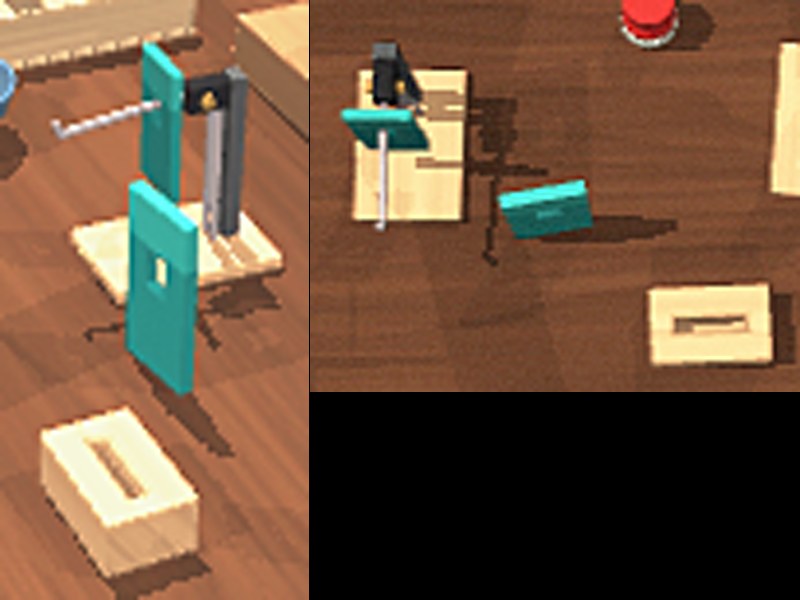

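The zoom shows the peg with its upturned tip at side (311,158) / top (263,183). The peg meets the tile at side (332,153) / top (263.6,159), and it points toward the robot. The smaller tile is the hanging one. The taller decoy stands free to its right and front.

```bash
cat > h.py <<'E'
from workcell import sensors, optics, order, bot
import cv2,numpy as np
from scipy.spatial.transform import Rotation as Ro
def ray(n,p,i=None):
    i=i or optics.camera_info(n);K=i["mtx"];p=np.array(p,float)
    u=np.array([(p[0]-K[0,2])/K[0,0],(p[1]-K[1,2])/K[1,1]])
    if n=="wrist":
        r=np.linalg.norm(u);d=np.array([*(u/r*np.sin(r)),np.cos(r)])
    else: d=np.array([*u,1]);d/=np.linalg.norm(d)
    R=np.array(i["R"]);return -R.T@i["t"],R.T@d
def onz(n,p,z,i=None):
    o,d=ray(n,p,i);return o+d*(z-o[2])/d[2]
def tri(*rs):
    A=0;b=0
    for o,d in rs:
        P=np.eye(3)-np.outer(d,d);A=A+P;b=b+P@o
    X=np.linalg.solve(A,b);return X,[np.linalg.norm((np.eye(3)-np.outer(d,d))@(X-o)) for o,d in rs]
def proj(n,X,i=None):
    i=i or optics.camera_info(n);c=np.array(i["R"])@X+i["t"];K=i["mtx"]
    if n=="wrist":
        r=np.hypot(c[0],c[1]);t=np.arctan2(r,c[2]);u=c[:2]/r*t
    else:u=c[:2]/c[2]
    return u*K[0,0]+np.array([K[0,2],K[1,2]])
E
python3 - <<'E'
from h import *
np.set_printoptions(precision=4,suppress=True)
# approx crop->pixel
S=lambda x,y:(298-.39+x/4.61,130-.39+y/4.615); T=lambda x,y:(245-.37+(x-310)/3.92,125-.37+y/3.92)
for nm,s,t in [("tip",(60,128),(380,225)),("peg@tile",(158,105),(383,135))]:
    print(nm,tri(ray("side",S(*s)),ray("top",T(*t))))
for nm,s,z in [("tile top nearL",(146,45),.163),("tile topR",(182,80),.163)]: print(nm,onz("side",S(*s),z))
for nm,s in [("tile top L",(343,112)),("tile top R",(410,109)),]: print(nm,onz("top",T(*s),.163))
print("stand foot top corners",[onz("top",T(*p),.012) for p in [(355,218),(463,220),(467,70),(360,70)]])
print("holder top",[onz("top",T(*p),.04) for p in [(648,288),(768,284),(773,361),(652,364)]])
print("slot",[onz("top",T(*p),.04) for p in [(673,318),(746,316)]])
print("decoy",[onz("top",T(*p),0) for p in [(517,238),(593,228)]])
t=cv2.imread("pics/top0.png");h=cv2.cvtColor(t,cv2.COLOR_BGR2HSV)
m=cv2.inRange(h,(80,100,60),(95,255,255));n,l,st,c=cv2.connectedComponentsWithStats(m);print(st[st[:,4]>20],c[st[:,4]>20])
E
```

```text
tip (array([0.5465, 0.2138, 0.121 ]), [np.float64(0.0002959005291879291), np.float64(0.000295900529187968)])
peg@tile (array([0.6173, 0.2107, 0.1246]), [np.float64(0.0017891066388999765), np.float64(0.0017891066388998538)])
tile top nearL [0.6171 0.2277 0.163 ]
tile topR [0.6175 0.173  0.163 ]
tile top L [0.6239 0.2343 0.163 ]
tile top R [0.6249 0.1844 0.163 ]
stand foot top corners [array([0.5745, 0.2543, 0.012 ]), array([0.5706, 0.1644, 0.012 ]), array([0.6992, 0.1605, 0.012 ]), array([0.7016, 0.2509, 0.012 ])]
holder top [array([0.5055, 0.0119, 0.04  ]), array([ 0.5064, -0.0845,  0.04  ]), array([ 0.4442, -0.0864,  0.04  ]), array([0.444 , 0.0101, 0.04  ])]
slot [array([ 0.4807, -0.0076,  0.04  ]), array([ 0.4809, -0.0661,  0.04  ])]
decoy [array([0.5566, 0.1207, 0.    ]), array([0.5635, 0.0571, 0.    ])]
[[     0      0    640    400 255106]
 [   356     77     17     11     77]
 [   253    153     22     10    138]
 [   293    171     24     15    248]
 [    17    359     28     41     57]] [[319.8167 199.3151]
 [363.2338  82.8831]
 [263.4928 156.6014]
 [305.0887 178.0161]
 [ 27.7544 377.4211]]
```

Emit:
play_rows --pt "-2.5 -1.4 -0.25 0 0 0" --pt "-2.9 -1.6 -0.25 0 0 0" --pt "-2.9 -1.6 -0.25 0 0 0" --pt "-2.9 -1.6 -0.25 0 0 0" --pt "-2.9 -1.6 -0.25 0 0 0"

```text
time: 0.57
tool_pos: [0.3041, 0.5317, 0.2434]
tcp_rot: [-0.446, -3.109, 0.001]
wrist_force: [0.4, 0.0, -0.5]
width: 1.001
grip_force: 0.0
```

Emit:
play_rows --pt "-2.9 -1.6 -0.25 0 0 0" --pt "-2.9 -1.6 -0.25 0 0 0" --pt "-2.9 -1.6 -0.25 0 0 0" --pt "-2.9 -1.6 -0.25 0 0 0" --pt "-2.9 -1.6 -0.25 0 0 0"

```text
time: 0.98
tool_pos: [0.4208, 0.4139, 0.2561]
tcp_rot: [-0.447, -3.109, 0.001]
wrist_force: [0.4, -0.7, -0.4]
width: 0.998
grip_force: 0.0
```

Emit:
play_rows --pt "-2.9 -1.6 -0.25 0 0 0" --pt "-2.9 -1.6 -0.25 0 0 0" --pt "0 0 0 0 0 -0.12" --pt "0 0 0 0 0 -0.12" --pt "0 0 0 0 0 0"

```text
time: 1.4
tool_pos: [0.4672, 0.3674, 0.2609]
tcp_rot: [-0.07, -3.14, 0.001]
wrist_force: [-0.9, 0.1, 0.5]
width: 1.004
grip_force: 0.0
```

```bash
python3 - <<'E'
from h import *
s=sensors.read_state();print(s["time"],s["tool_pos"],Ro.from_rotvec(s["tcp_rot"]).as_matrix().round(3))
i=optics.camera_info("wrist");im=optics.read_camera("wrist");np.save("A.npy",i,allow_pickle=True)
cv2.imwrite("pics/A.png",im[...,::-1])
print(proj("wrist",np.array([.62,.21,.163]),i),proj("wrist",np.array([.5465,.2138,.121]),i))
E
```

```text
1.4 [0.46722699 0.36743553 0.26091724] [[-0.999  0.045 -0.001]
 [ 0.045  0.999 -0.   ]
 [ 0.001 -0.    -1.   ]]
[183.21424271 335.049845  ] [184.48260287 259.58740343]
```

View pics/A.png

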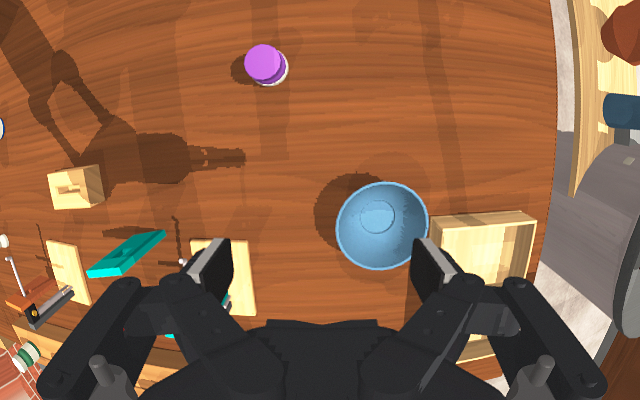

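Wrist view A: the tile region (about 180,300) is hidden behind the left finger; the bowl is at (382,225), the holder at (76,188). I'll turn the tool so that the camera looks at the peg from its side.

Emit:
play_rows --pt "-2.2 1.2 1.4 0 0 0" --pt "-2.2 1.2 1.4 0 0 0" --pt "-2.2 1.2 1.4 0 0 0" --pt "-2.2 1.2 1.4 0 0 0" --pt "-2.2 1.2 1.4 0 0 0"

```text
time: 1.87
tool_pos: [0.5797, 0.4243, 0.1903]
tcp_rot: [-0.076, -3.14, 0.0]
wrist_force: [0.2, 0.0, 0.3]
width: 1.0
grip_force: 0.0
```

Emit:
play_rows --pt "0 0 0.4 0 0 -0.12" --pt "0 0 0.4 0 0 -0.12" --pt "0 0 0.4 0 0 -0.12" --pt "0 0 0.4 0 0 -0.12" --pt "0 0 0.4 0 0 -0.12"

```text
time: 2.28
tool_pos: [0.5788, 0.4238, 0.1704]
tcp_rot: [0.864, -3.019, 0.0]
wrist_force: [0.7, -0.7, -0.1]
width: 0.999
grip_force: 0.0
```

Emit:
play_rows --pt "0 0 0 0 0 -0.12" --pt "0 0 0 0 0 -0.12" --pt "0 0 0 0 0 -0.12" --pt "0 0 0 0 0 -0.12" --pt "0 0 0 0 0 -0.12"

```text
time: 2.7
tool_pos: [0.5787, 0.4238, 0.1708]
tcp_rot: [1.718, -2.629, -0.0]
wrist_force: [-0.9, -0.3, 0.3]
width: 0.999
grip_force: 0.0
```

Emit:
play_rows --pt "0 0 0 0 0 -0.12" --pt "0 0 0 0 0 -0.12" --pt "0 0 0 0 0 -0.12" --pt "0 0 0 0 0 0"

```text
time: 3.03
tool_pos: [0.5787, 0.4237, 0.1709]
tcp_rot: [2.158, -2.282, -0.0]
wrist_force: [0.0, 0.2, 0.0]
width: 1.002
grip_force: 0.0
```

```bash
python3 - <<'E'
from h import *
s=sensors.read_state();print(s["time"],s["q"].round(2),s["tool_pos"],Ro.from_rotvec(s["tcp_rot"]).as_matrix().round(3))
i=optics.camera_info("wrist");im=optics.read_camera("wrist");np.save("B.npy",i,allow_pickle=True)
cv2.imwrite("pics/B.png",im[...,::-1])
p=proj("wrist",np.array([.60,.21,.13]),i).astype(int);print(p)
x0=max(0,p[0]-100);y0=max(0,p[1]-75);c=cv2.resize(im[y0:y0+150,x0:x0+200,::-1],None,fx=4,fy=4,interpolation=cv2.INTER_CUBIC);cv2.imwrite("pics/Bz.png",c);print(x0,y0,c.shape)
E
```

```text
3.0333 [ 0.6   0.38  1.56 -0.    1.2  -2.49] [0.5787225  0.42374788 0.17086046] [[-0.056 -0.998 -0.001]
 [-0.998  0.056 -0.   ]
 [ 0.     0.001 -1.   ]]
[271 -94]
171 0 (600, 800, 3)
```

View pics/Bz.png

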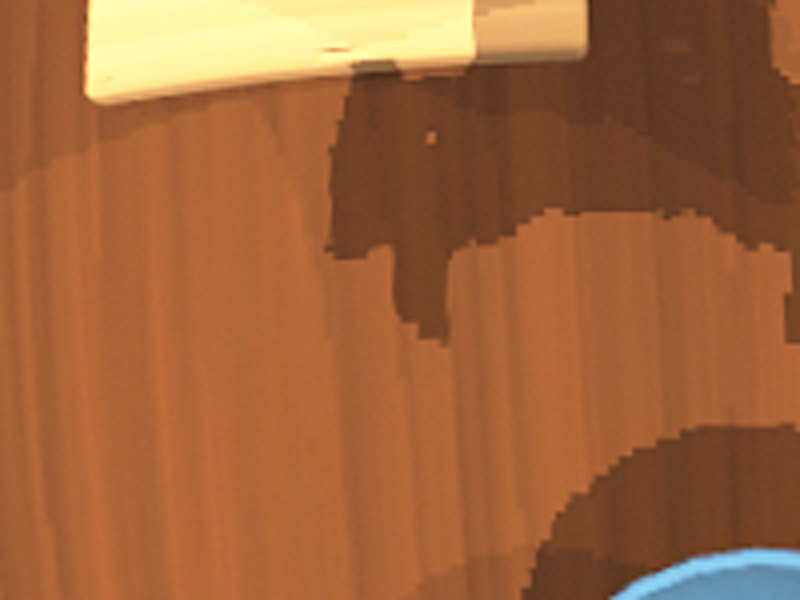

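Only the stand's foot edge is visible at the image top, so I'll tilt the camera up toward the tile.

Emit:
play_rows --pt "0 0 0 0 0.12 0" --pt "0 0 0 0 0.12 0" --pt "0 0 0 0 0.12 0" --pt "0 0 0 0 0.12 0" --pt "0 0 0 0 0.12 0"

```text
time: 3.5
tool_pos: [0.5796, 0.4244, 0.1729]
tcp_rot: [1.813, -1.931, 0.571]
wrist_force: [1.2, -0.7, -0.4]
width: 1.0
grip_force: 0.0
```

Emit:
play_rows --pt "0 0 0 0 0.12 0" --pt "0 0 0 0 0 0" --pt "0 0 0 0 0 0"

```text
time: 3.75
tool_pos: [0.5778, 0.4242, 0.1665]
tcp_rot: [1.743, -1.843, 0.656]
wrist_force: [0.2, 0.2, -0.2]
width: 1.004
grip_force: 0.0
```

```bash
python3 - <<'E'
from h import *
s=sensors.read_state();print(s["time"],s["q"].round(2),s["tool_pos"],Ro.from_rotvec(s["tcp_rot"]).as_matrix().round(3))
i=optics.camera_info("wrist");im=optics.read_camera("wrist");np.save("B.npy",i,allow_pickle=True)
print(-i["R"].T@i["t"])
cv2.imwrite("pics/B2.png",im[...,::-1])
p=proj("wrist",np.array([.60,.21,.13]),i).astype(int);print(p)
x0=max(0,p[0]-100);y0=max(0,p[1]-75);c=cv2.resize(im[y0:y0+150,x0:x0+200,::-1],None,fx=4,fy=4,interpolation=cv2.INTER_CUBIC);cv2.imwrite("pics/Bz2.png",c);print(x0,y0,c.shape)
E
```

```text
3.75 [ 0.81  0.75  1.17 -0.45  1.79 -2.24] [0.57783155 0.42420532 0.16648877] [[-0.041 -0.998 -0.039]
 [-0.749  0.057 -0.66 ]
 [ 0.662  0.002 -0.75 ]]
[0.58107135 0.46972216 0.31707141]
[287  44]
187 0 (600, 800, 3)
```

View pics/Bz2.png

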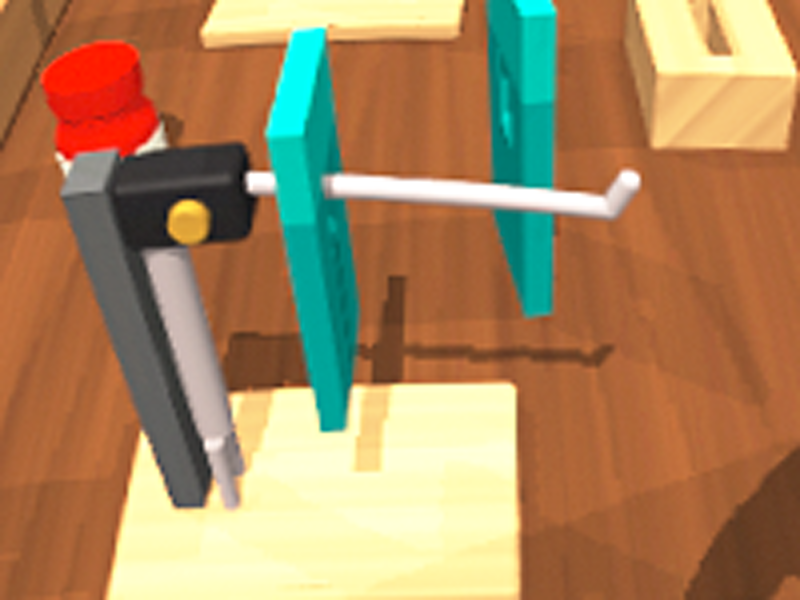

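View B2 (crop ×4, offset 187,0): the peg leaves the clamp at (250,183), bends up at (612,210), and its tip is at (630,178). The tile's near edge runs from (270,135)–(304,137) at the top to (320,430)–(348,428) at the bottom. The decoy stands behind.

```bash
python3 - <<'E'
from h import *
np.set_printoptions(precision=4,suppress=True)
i=np.load("B.npy",allow_pickle=True).item()
P=lambda x,y:(187-.375+x/4,-.375+y/4)
def onplane(p,p0,n):
    o,d=ray("wrist",P(*p),i);return o+d*(np.dot(p0-o,n)/np.dot(d,n))
yaw=-0.035
ey=np.array([-np.sin(yaw),np.cos(yaw),0]);ex=np.array([np.cos(yaw),np.sin(yaw),0]);p0=np.array([.60,.2115,0])
for nm,p in dict(clamp=(250,183),front=(330,185),mid=(495,195),bend=(600,205),bendbot=(612,216),tip=(630,174)).items(): print(nm,onplane(p,p0,ey))
# near side of tile: plane y=+25
pn=p0+.025*ey
for nm,p in dict(topback=(270,137),topfront=(306,137),botback=(320,431),botfront=(347,429)).items(): print(nm,onplane(p,pn,ey))
pf=p0-.025*ey
for nm,p in dict(topbackfar=(292,35),topfrontfar=(325,30)).items(): print(nm,onplane(p,pf,ey))
print("foot",[onplane(p,np.array([0,0,.012]),np.array([0,0,1.])) for p in [(232,393),(516,384)]])
print("postfoot",[onplane(p,np.array([0,0,.012]),np.array([0,0,1.])) for p in [(175,503),(207,503)]])
print("holder top near edge corners",[onplane(p,np.array([0,0,.04]),np.array([0,0,1.])) for p in [(658,75),(795,70)]])
E
```

```text
clamp [0.6381 0.2102 0.1331]
front [0.6181 0.2109 0.1306]
mid [0.5772 0.2123 0.1251]
bend [0.5509 0.2132 0.1215]
bendbot [0.5477 0.2133 0.1179]
tip [0.5438 0.2135 0.1316]
topback [0.6261 0.2356 0.1633]
topfront [0.6182 0.2359 0.1626]
botback [0.6279 0.2355 0.0648]
botfront [0.6203 0.2358 0.0651]
topbackfar [0.6258 0.1856 0.1617]
topfrontfar [0.6174 0.1859 0.1624]
foot [array([0.6699, 0.1649, 0.012 ]), array([0.5715, 0.1698, 0.012 ])]
postfoot [array([0.6847, 0.2131, 0.012 ]), array([0.6737, 0.2143, 0.012 ])]
holder top near edge corners [array([0.5058, 0.0138, 0.04  ]), array([0.4462, 0.0064, 0.04  ])]
```

Everything agrees with the given sizes:
- The tile centre is (0.623, 0.211, 0.1137) and it hangs vertical.
- The peg falls 0.13 rad toward its tip.

I'll untilt, turn back and rise.

Emit:
play_rows --pt "0 0 0 0 -0.12 0" --pt "0 0 0 0 -0.12 0" --pt "0 0 0 0 -0.12 0" --pt "0 0 0 0 -0.12 0" --pt "0 0 0 0 -0.12 0"

```text
time: 4.22
tool_pos: [0.5813, 0.4233, 0.1775]
tcp_rot: [2.101, -2.234, 0.122]
wrist_force: [-0.3, 0.3, -0.9]
width: 1.002
grip_force: 0.0
```

Emit:
play_rows --pt "0 0 0 0 -0.12 0" --pt "0 0 -0.6 0 0 0.12" --pt "0 0 -0.6 0 0 0.12" --pt "0 0 -0.6 0 0 0.12" --pt "0 0 -0.6 0 0 0.12"

```text
time: 4.63
tool_pos: [0.5806, 0.4214, 0.2004]
tcp_rot: [-1.534, 2.733, 0.002]
wrist_force: [-0.4, -0.4, -0.8]
width: 1.002
grip_force: 0.0
```

Emit:
play_rows --pt "0 0 -0.6 0 0 0.12" --pt "0 0 -0.6 0 0 0.12" --pt "0 0 -0.6 0 0 0.12" --pt "0 0 -0.6 0 0 0.12" --pt "0 0 -0.6 0 0 0.12"

```text
time: 5.05
tool_pos: [0.5803, 0.4219, 0.2302]
tcp_rot: [-0.659, 3.065, 0.005]
wrist_force: [0.6, 0.1, -0.4]
width: 1.003
grip_force: 0.0
```

Emit:
play_rows --pt "0 0 -0.6 0 0 0.12" --pt "0 0 -0.6 0 0 0.12" --pt "0 0 -0.6 0 0 0.12" --pt "0 0 -0.6 0 0 0.12" --pt "0 0 0 0 0 0"

```text
time: 5.47
tool_pos: [0.5809, 0.4224, 0.2554]
tcp_rot: [0.083, 3.133, 0.009]
wrist_force: [0.4, 0.1, 0.6]
width: 0.996
grip_force: 0.0
```

```bash
cat >> h.py <<'E'
def delta(X,yaw=-0.035,tilt=0.):
    "shift in tool axes (cm) and turn (rad) to tool pose X, camera side to robot; tilt>0: tool's upper end leans to -x"
    s=sensors.read_state();R=Ro.from_rotvec(s["tcp_rot"])
    G=Ro.from_euler("z",yaw)*Ro.from_euler("y",-tilt)*Ro.from_matrix(np.diag([-1,1,-1]))
    print("t",s["time"],"pos",s["tool_pos"].round(4),"F",s["wrist_force"].round(2),"w",s["width"].round(3))
    print("shift cm",(R.inv().apply(np.array(X)-s["tool_pos"])*100).round(2),"turn",(R.inv()*G).as_rotvec().round(4))
E
python3 -c "
from h import *
delta([.6228,.2107,.245])"
```

```text
Traceback (most recent call last):
  File "h.py", line 28, in delta
    print("t",s["time"],"pos",s["tool_pos"].round(4),"F",s["wrist_force"].round(2),"w",s["width"].round(3))
                                                                                       ^^^^^^^^^^^^^^^^
AttributeError: 'float' object has no attribute 'round'
```

```bash
sed -i 's/s\["width"\].round(3)/round(s["width"],3),"g",round(s["grip_force"],1)/' h.py
python3 -c "
from h import *
delta([.6228,.2107,.245])"
```

```text
t 5.4667 pos [0.5809 0.4224 0.2554] F [0.43 0.06 0.56] w 0.996 g 0.0
shift cm [ -5.3  -20.92   0.95] turn [ 0.006   0.0074 -0.0179]
```

Emit:
play_rows --pt "-0.7 -2.7 0 0.006 0.0074 -0.018" --pt "-0.8 -3 0 0 0 0" --pt "-0.8 -3 0 0 0 0" --pt "-0.8 -3 0 0 0 0" --pt "-0.8 -3 0 0 0 0"

```text
time: 5.88
tool_pos: [0.6141, 0.2728, 0.2522]
tcp_rot: [-0.042, -3.138, 0.006]
wrist_force: [0.4, -0.4, 0.4]
width: 0.998
grip_force: 0.0
```

Emit:
play_rows --pt "-0.8 -3 0 0 0 0" --pt "-0.8 -3 0 0 0 0" --pt "0 0 0 0 0 0" --pt "0 0 0 0 0 0"

```text
time: 6.22
tool_pos: [0.6286, 0.2122, 0.2522]
tcp_rot: [-0.048, -3.137, 0.006]
wrist_force: [-0.5, 0.5, 0.3]
width: 0.997
grip_force: 0.0
```

```bash
python3 -c "
from h import *
delta([.6228,.2107,.118])
i=optics.camera_info('wrist');im=optics.read_camera('wrist');np.save('C.npy',i,allow_pickle=True)
p=proj('wrist',np.array([.6,.21,.15]),i).astype(int);print(p)
cv2.imwrite('pics/C.png',cv2.resize(im[200:400,220:420,::-1],None,fx=3,fy=3,interpolation=cv2.INTER_CUBIC))"
```

```text
t 6.2167 pos [0.6286 0.2122 0.2522] F [-0.5   0.53  0.26] w 0.997 g 0.0
shift cm [ 0.53 -0.11 13.42] turn [-0.0042 -0.0038  0.0044]
[317 158]
```

View pics/C.png

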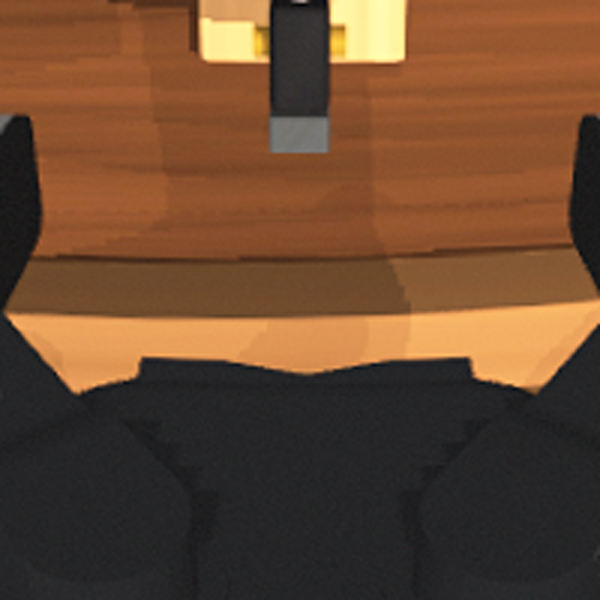

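The crop shows the post top at about (320,244) full-frame, centred between the fingers; the tile is above the crop. I'll measure its top edge by colour mask.

```bash
python3 -c "
from h import *
np.set_printoptions(precision=4,suppress=True)
i=np.load('C.npy',allow_pickle=True).item();im=optics.read_camera('wrist')
h=cv2.cvtColor(im,cv2.COLOR_RGB2HSV);m=cv2.inRange(h,(80,100,60),(95,255,255))
n,l,st,c=cv2.connectedComponentsWithStats(m)
k=[j for j in range(1,n) if st[j,4]>40];print(st[k])
j=min(k,key=lambda j:np.hypot(*(c[j]-[317,170])))
for r in range(st[j,1],st[j,1]+st[j,3],3):
  w=np.where(l[r]==j)[0]; print(r,w.min(),w.max(),h[r,w[len(w)//2]])
Y,X=np.where(l==j)
r=Y.max();w=np.where(l[r-1]==j)[0]
for p in [(w.min()-.5,r+.5),(w.max()+.5,r+.5)]: print(onz('wrist',p,.163,i))
"
```

```text
[[ 156  111   94   28 1227]
 [ 285  166   65   30 1535]]
166 297 331 [ 80 100 125]
169 295 342 [ 88 249  83]
172 293 343 [ 88 255  80]
175 292 344 [ 88 255 107]
178 290 346 [ 84 104 110]
181 288 346 [ 87 253 110]
184 287 348 [ 87 255 128]
187 285 349 [ 88 255 239]
190 286 349 [ 88 255 239]
193 286 348 [ 88 255 240]
[0.6265 0.1842 0.163 ]
[0.6279 0.2334 0.163 ]
```

Emit:
play_rows --pt "0.55 -0.22 0 0 -0.004 0" --pt "0 0 2 0 0 0" --pt "0 0 2.4 0 0 0" --pt "0 0 2.4 0 0 0" --pt "0 0 0 0 0 0"

```text
time: 6.73
tool_pos: [0.6179, 0.2125, 0.1762]
tcp_rot: [-0.04, -3.129, 0.013]
wrist_force: [-1.2, -0.6, -1.2]
width: 1.001
grip_force: 0.0
```

Emit:
play_rows --pt "0 0 2 0 0 0" --pt "0 0 2 0 0 0" --pt "0 0 1.5 0 0 0" --pt "0 0 1 0 0 0" --pt "0 0 0 0 0 0"

```text
time: 7.15
tool_pos: [0.6203, 0.2122, 0.1152]
tcp_rot: [-0.041, -3.134, 0.011]
wrist_force: [-0.2, 0.2, 0.6]
width: 1.005
grip_force: 0.0
```

```bash
python3 -c "
from h import *
delta([.6230,.2098,.118])
"
```

```text
t 7.15 pos [0.6203 0.2122 0.1152] F [-0.15  0.25  0.6 ] w 1.005 g 0.0
shift cm [-0.27 -0.23 -0.28] turn [-0.0071 -0.007   0.0085]
```

Emit:
play_rows --pt "-0.27 -0.23 -0.28 0 0 0" --pt "0 0 0 0 -0.007 0" --pt "0 0 0 0 0 0" --pt "0 0 0 0 0 0" --grip 0.34 --force 20

```text
time: 7.48
tool_pos: [0.6258, 0.2098, 0.1216]
tcp_rot: [0.044, 3.135, -0.008]
wrist_force: [-0.2, -0.3, -0.1]
width: 0.66
grip_force: 0.0
```

Emit:
play_rows --pt "0 0 0 0 0 0" --pt "0 0 0 0 0 0" --pt "0 0 0 0 0 0" --pt "0 0 0 0 0 0" --pt "0 0 0 0 0 0" --grip 1 --force 30

```text
time: 7.9
tool_pos: [0.6253, 0.2096, 0.1204]
tcp_rot: [0.044, 3.137, -0.009]
wrist_force: [0.6, -0.6, 2.9]
width: 0.582
grip_force: 33.8
```

```bash
python3 -c "
from h import *
delta([.6230,.2098,.118])
i=optics.camera_info('wrist');im=optics.read_camera('wrist');np.save('D.npy',i,allow_pickle=True)
a=cv2.resize(im[60:260,200:440,::-1],(800,600),interpolation=cv2.INTER_CUBIC)
im=optics.read_camera('side');b=cv2.resize(im[120:220,280:413,::-1],(400,300),interpolation=cv2.INTER_CUBIC);a[:300,:]=a[:300,:]
c=np.zeros((600,800,3),np.uint8);c[:450,:540]=a[:450,130:670];c[300:,540:]=b[:,:260];cv2.imwrite('pics/D.png',a);cv2.imwrite('pics/Ds.png',b)
"
```

```text
t 7.9 pos [0.6253 0.2096 0.1204] F [ 0.62 -0.59  2.89] w 0.582 g 33.8
shift cm [0.23 0.02 0.24] turn [-0.0056  0.0047  0.0072]
```

View pics/D.png

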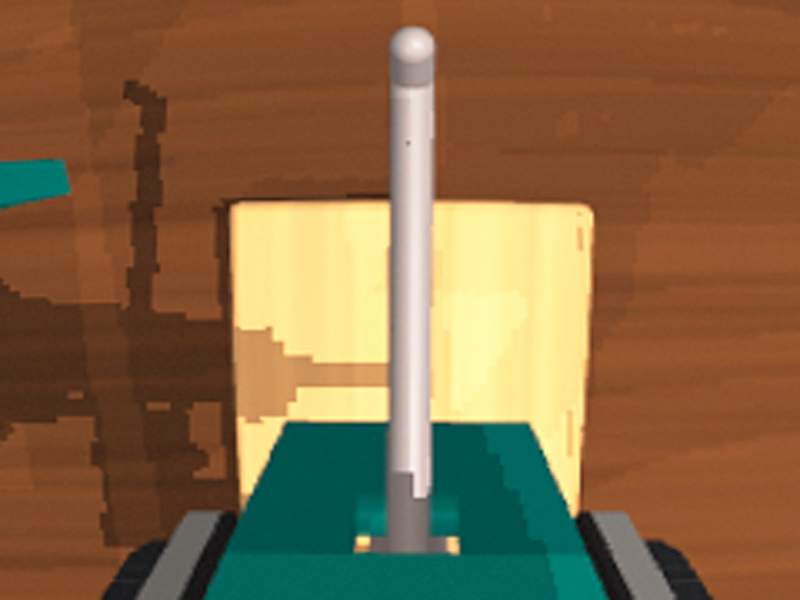

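The tile is gripped (opening 49.5 mm), with the peg centred in its opening (crop (408,540)). Now I'll lift to mid-play and tilt to match the peg's slope.

Emit:
play_rows --pt "0 0 -0.15 0 0 0" --pt "0 0 -0.15 0 0 0" --pt "0 0 -0.2 0 0 0" --pt "0 0 -0.2 0 0 0" --pt "0 0 0 0 0 0"

```text
time: 8.42
tool_pos: [0.6245, 0.2096, 0.1269]
tcp_rot: [0.044, 3.138, -0.009]
wrist_force: [-0.5, 0.1, 0.3]
width: 0.579
grip_force: 33.7
```

Emit:
play_rows --pt "0 0 0 0 -0.045 0" --pt "0 0 0 0 -0.045 0" --pt "0 0 0 0 -0.045 0" --pt "0 0 0 0 0 0" --pt "0 0 0 0 0 0"

```text
time: 8.83
tool_pos: [0.6238, 0.2096, 0.1266]
tcp_rot: [0.04, 3.005, -0.012]
wrist_force: [-0.1, -0.1, -0.3]
width: 0.581
grip_force: 33.6
```

```bash
python3 -c "
from h import *
delta([.6253,.2096,.1274],tilt=.13)
i=optics.camera_info('wrist');im=optics.read_camera('wrist');np.save('E.npy',i,allow_pickle=True)
a=cv2.resize(im[60:260,200:440,::-1],(480,400),interpolation=cv2.INTER_CUBIC)
im=optics.read_camera('side');b=cv2.resize(im[130:210,300:364,::-1],(320,400),interpolation=cv2.INTER_CUBIC)
cv2.imwrite('pics/E.png',np.hstack([a,b]))
"
```

```text
t 8.8333 pos [0.6238 0.2096 0.1266] F [-0.06 -0.14 -0.31] w 0.581 g 33.6
shift cm [-0.16  0.01 -0.06] turn [-0.0052  0.0068  0.0086]
```

View pics/E.png

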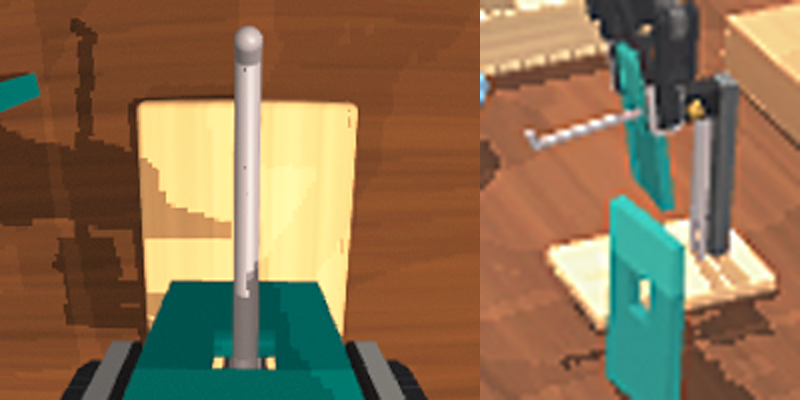

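Free of the peg, with force about 0, and the peg is centred in the opening (crop (244,365)). Now sliding along the peg.

Emit:
play_rows --pt "0.3 0 0 0 0 0" --pt "0.6 0 0 0 0 0" --pt "0.6 0.01 0 0 0 0" --pt "0.6 0.01 0 0 0 0" --pt "0.3 0 0 0 0 0"

```text
time: 9.35
tool_pos: [0.5996, 0.2103, 0.123]
tcp_rot: [0.041, 3.004, -0.012]
wrist_force: [-0.1, 0.2, -1.1]
width: 0.581
grip_force: 33.6
```

Emit:
play_rows --pt "0.4 0.01 0 0 0 0" --pt "0.6 0.01 0 0 0 0" --pt "0.6 0.01 0 0 0 0" --pt "0.6 0.01 0 0 0 0" --pt "0.3 0 0 0 0 0"

```text
time: 9.77
tool_pos: [0.575, 0.2115, 0.1198]
tcp_rot: [0.041, 3.004, -0.012]
wrist_force: [-0.5, 1.1, -0.6]
width: 0.58
grip_force: 33.6
```

Emit:
play_rows --pt "0 0 0 0 0 0" --pt "0 0 0 0 0 0"

```text
time: 9.93
tool_pos: [0.5761, 0.2115, 0.1202]
tcp_rot: [0.041, 3.003, -0.012]
wrist_force: [-0.4, 1.3, -0.1]
width: 0.58
grip_force: 33.6
```

```bash
python3 -c "
from h import *
delta([.6253-.05,.2096,.1264-.0065],tilt=.13)
print(sensors.read_state()['torque'])
i=optics.camera_info('wrist');im=optics.read_camera('wrist');np.save('F.npy',i,allow_pickle=True)
a=cv2.resize(im[60:260,200:440,::-1],(480,400),interpolation=cv2.INTER_CUBIC)
im=optics.read_camera('side');b=cv2.resize(im[130:210,300:364,::-1],(320,400),interpolation=cv2.INTER_CUBIC)
cv2.imwrite('pics/F.png',np.hstack([a,b]))
"
```

```text
t 9.9333 pos [0.5761 0.2115 0.1202] F [-0.35  1.32 -0.15] w 0.58 g 33.6
shift cm [ 0.08 -0.2   0.02] turn [-0.0048  0.0088  0.0082]
[0.01921965 0.04527375 0.07650322]
```

View pics/F.png

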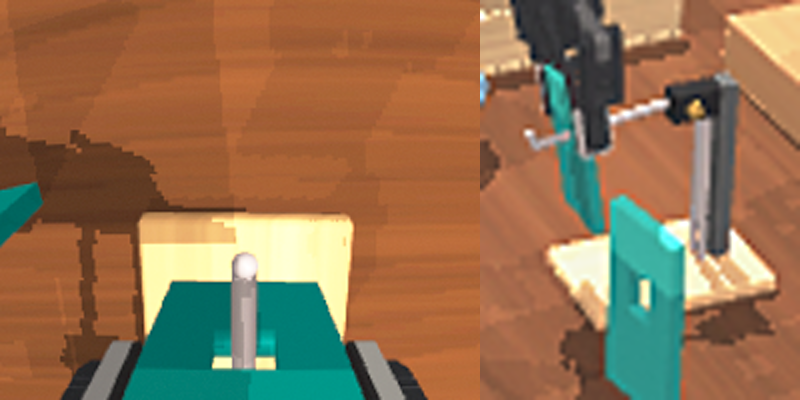

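The tile is at mid-peg with the peg centred in its opening (crop (244,350)) and the tip at (244,265) still ahead. Next I'll raise about 5 mm so the opening clears the tip.

Emit:
play_rows --pt "0 0 -0.12 0 0 0" --pt "0 0 -0.12 0 0 0" --pt "0 0 -0.12 0 0 0" --pt "0 0 -0.12 0 0 0" --pt "0 0 0 0 0 0"

```text
time: 10.45
tool_pos: [0.5759, 0.2116, 0.1253]
tcp_rot: [0.041, 3.002, -0.011]
wrist_force: [0.3, 0.4, -0.6]
width: 0.579
grip_force: 33.6
```

Emit:
play_rows --pt "0 0 0 0 0 0" --pt "0 0 0 0 0 0"

```text
time: 10.62
tool_pos: [0.5756, 0.2115, 0.1248]
tcp_rot: [0.041, 3.003, -0.012]
wrist_force: [-0.5, -0.2, -1.7]
width: 0.58
grip_force: 33.6
```

```bash
python3 -c "
from h import *
np.set_printoptions(precision=4,suppress=True)
delta([.6253-.05,.2096,.1264-.0065],tilt=.13)
i=optics.camera_info('wrist');im=optics.read_camera('wrist');np.save('G.npy',i,allow_pickle=True)
cv2.imwrite('pics/Gw.png',im[...,::-1])
im=optics.read_camera('side');cv2.imwrite('pics/G.png',cv2.resize(im[130:210,300:364,::-1],(480,600),interpolation=cv2.INTER_CUBIC))
# tip ray, with known peg plane y
s=sensors.read_state();R=Ro.from_rotvec(s['tcp_rot'])
print(R.as_matrix().round(3), bot.grip_point_offset)
for X in ([.5438,.2135,.1316],[.5509,.2132,.1215]): print(R.inv().apply(np.array(X)-s['tool_pos'])*1000)
"
```

```text
t 10.6167 pos [0.5756 0.2115 0.1248] F [-0.55 -0.19 -1.67] w 0.58 g 33.6
shift cm [ 0.09 -0.19  0.49] turn [-0.0049  0.0086  0.008 ]
[[-0.99   0.028  0.138]
 [ 0.027  1.    -0.01 ]
 [-0.138 -0.006 -0.99 ]] -0.0187
[ 30.5007   1.0954 -11.1639]
[24.8567  1.0531 -0.1796]
```

```bash
cat >> h.py <<'E'
def avgF(n=8):
    F=[]
    for _ in range(n): optics.read_camera("side");F.append(sensors.read_state()["wrist_force"])
    print("F avg",np.mean(F,0).round(2),"sd",np.std(F,0).round(2))
E
python3 -c "
from h import *
avgF()"
```

```text
F avg [ 0.08 -0.28 -0.96] sd [0.56 0.53 0.62]
```

View pics/G.png

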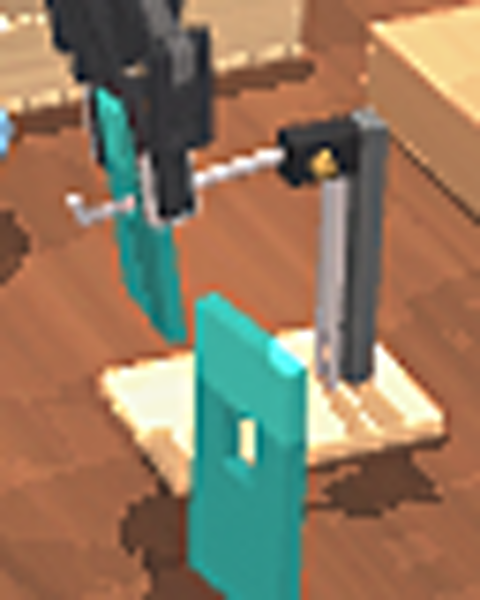

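The side view shows the tile on the peg short of the tip (crop (80,210)). The mean force is −0.96 N, which is just the tile's weight, so it hangs free. I'll raise 1 mm more, then slide past the tip slowly.

Emit:
play_rows --pt "0 0 -0.1 0 0 0" --pt "0.3 0 0 0 0 0" --pt "0.4 0 0 0 0 0" --pt "0.3 0 0 0 0 0" --pt "0 0 0 0 0 0"

```text
time: 11.53
tool_pos: [0.5644, 0.2117, 0.1241]
tcp_rot: [0.041, 3.004, -0.012]
wrist_force: [0.6, 0.5, -0.8]
width: 0.576
grip_force: 33.6
```

```bash
python3 -c "
from h import *
avgF(6);delta([0.5438,.2135,.1316],tilt=.13)"
```

```text
F avg [-0.07  0.11 -0.73] sd [0.32 0.62 0.43]
t 11.8333 pos [0.5657 0.2118 0.1245] F [-0.15  0.35 -1.22] w 0.579 g 33.6
shift cm [ 2.07  0.1  -1.  ] turn [-0.0049  0.0088  0.008 ]
```

Emit:
play_rows --pt "0.25 0 0 0 0 0" --pt "0.25 0 0 0 0 0" --pt "0.25 0 0 0 0 0" --pt "0.25 0 0 0 0 0" --pt "0 0 0 0 0 0"

```text
time: 12.25
tool_pos: [0.5549, 0.212, 0.1228]
tcp_rot: [0.041, 3.004, -0.012]
wrist_force: [-0.7, -0.2, -1.5]
width: 0.581
grip_force: 33.6
```

```bash
python3 -c "
from h import *
avgF(6)"
```

```text
F avg [-0.06 -0.15 -1.18] sd [0.46 0.53 0.19]
```

Emit:
play_rows --pt "0.2 0 0 0 0 0" --pt "0.2 0 0 0 0 0" --pt "0.2 0 0 0 0 0" --pt "0 0 0 0 0 0"

```text
time: 12.88
tool_pos: [0.5491, 0.2121, 0.122]
tcp_rot: [0.041, 3.004, -0.012]
wrist_force: [-0.7, -0.3, -1.9]
width: 0.582
grip_force: 33.6
```

```bash
python3 -c "
from h import *
avgF(6)
delta([0.5438,.2135,.1316],tilt=.13)"
```

```text
F avg [-0.1   0.34 -0.89] sd [0.28 0.26 0.97]
t 13.1833 pos [0.5498 0.2122 0.1223] F [-0.09  0.85 -1.9 ] w 0.58 g 33.6
shift cm [ 0.47  0.11 -1.  ] turn [-0.0049  0.0087  0.008 ]
```

Emit:
play_rows --pt "0.2 0 0 0 0 0" --pt "0.2 0 0 0 0 0" --pt "0.2 0 0 0 0 0" --pt "0.2 0 0 0 0 0" --pt "0 0 0 0 0 0"

```text
time: 13.6
tool_pos: [0.5411, 0.2124, 0.1209]
tcp_rot: [0.041, 3.004, -0.012]
wrist_force: [0.6, 0.3, -1.7]
width: 0.581
grip_force: 33.6
```

```bash
python3 -c "
from h import *
avgF(6)
delta([0.5438,.2135,.1316],tilt=.13)"
```

```text
F avg [-0.13 -0.   -1.07] sd [0.59 0.43 0.19]
t 13.9 pos [0.5419 0.2124 0.1212] F [-0.37  0.69 -1.05] w 0.58 g 33.6
shift cm [-0.33  0.11 -1.01] turn [-0.0049  0.0087  0.0079]
```

Emit:
play_rows --pt "0.3 0 0 0 0 0" --pt "0.4 0 0 0 0 0" --pt "0.5 0 0 0 0 0" --pt "0.6 0 0 0 0 0" --pt "0.7 0 0 0 0 0"

```text
time: 14.32
tool_pos: [0.5163, 0.2131, 0.1175]
tcp_rot: [0.041, 3.003, -0.012]
wrist_force: [0.7, -0.5, -0.6]
width: 0.577
grip_force: 33.6
```

```bash
python3 -c "
from h import *
avgF(6)
delta([0.5438,.2135,.1316],tilt=.13)
im=optics.read_camera('side');a=cv2.resize(im[130:250,275:365,::-1],(450,600),interpolation=cv2.INTER_CUBIC)
cv2.imwrite('pics/H.png',a)"
```

```text
F avg [-0.33  0.06 -0.93] sd [0.7  0.42 0.76]
t 14.6167 pos [0.5173 0.2132 0.1179] F [-0.44  0.62 -0.5 ] w 0.581 g 33.6
shift cm [-2.82  0.09 -0.99] turn [-0.0047  0.0092  0.0081]
```

View pics/H.png

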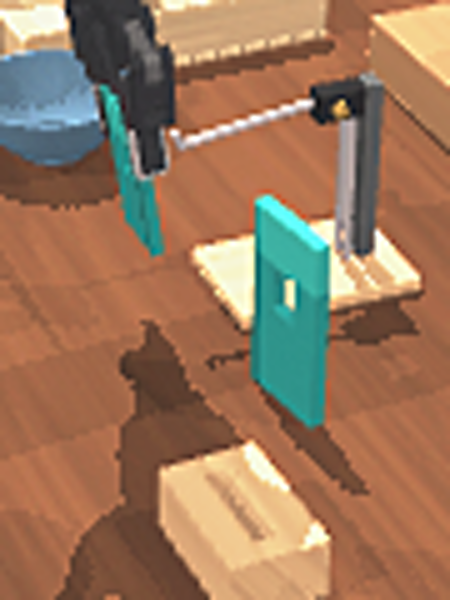

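The tile is off the peg, with the tip clear behind it at crop (180,145) and no contact force at any point. Now I'll back off, rise, untilt and go over the block; the remaining checks will be numeric.

Emit:
play_rows --pt "1 0 0 0 0 0" --pt "1 0 -0.5 0 0 0" --pt "0.5 0 -1.5 0 0.046 0" --pt "0 0 -2 0 0.046 0" --pt "0 0 -2 0 0.046 0"

```text
time: 15.08
tool_pos: [0.484, 0.2141, 0.1739]
tcp_rot: [-0.042, -3.137, 0.01]
wrist_force: [1.1, 0.6, -0.2]
width: 0.579
grip_force: 33.6
```

Emit:
play_rows --pt "0 0 -2 0 0 0" --pt "0 0 -2 0 0 0" --pt "0 0 -2 0 0 0" --pt "0 0 -1.5 0 0 0" --pt "0 0 -0.5 0 0 0"

```text
time: 15.5
tool_pos: [0.4872, 0.2153, 0.2572]
tcp_rot: [0.043, 3.137, -0.007]
wrist_force: [1.1, 0.4, -1.2]
width: 0.578
grip_force: 33.6
```

Emit:
play_rows --pt "0 -1 0 0 0 -0.01" --pt "0 -2 0 0 0 -0.01" --pt "0 -2.4 0 0 0 -0.01" --pt "0 -2.4 0 0 0 0" --pt "0 -2.4 0 0 0 0"

```text
time: 15.92
tool_pos: [0.4846, 0.112, 0.2535]
tcp_rot: [0.005, -3.14, 0.01]
wrist_force: [-0.4, 0.0, -0.4]
width: 0.579
grip_force: 33.6
```

Emit:
play_rows --pt "0 -2.4 0 0 0 0" --pt "0 -2.4 0 0 0 0" --pt "0 -2.4 0 0 0 0" --pt "0 -2.4 0 0 0 0" --pt "0 -2.4 0 0 0 0"

```text
time: 16.33
tool_pos: [0.4849, -0.0081, 0.2543]
tcp_rot: [0.004, -3.14, 0.009]
wrist_force: [0.4, -1.0, -1.8]
width: 0.583
grip_force: 33.6
```

```bash
python3 -c "
from h import *
delta([0.50,-.037,.26],yaw=.02)"
```

```text
t 16.3333 pos [ 0.4849 -0.0081  0.2543] F [ 0.4  -1.01 -1.75] w 0.583 g 33.6
shift cm [-1.5  -2.9  -0.55] turn [-0.0058 -0.0012 -0.0175]
```

Emit:
play_rows --pt "-0.7 -1.4 -0.3 -0.0058 0 -0.0175" --pt "-0.7 -1.4 -0.3 0 0 0" --pt "0 0 0 0 0 0" --pt "0 0 0 0 0 0"

```text
time: 16.67
tool_pos: [0.4998, -0.0352, 0.2606]
tcp_rot: [0.029, -3.14, -0.001]
wrist_force: [-0.4, 0.2, 0.0]
width: 0.573
grip_force: 33.6
```

```bash
python3 - <<'E'
from h import *
np.set_printoptions(precision=4,suppress=True)
delta([0.475,-.037,.26],yaw=.02)
i=optics.camera_info('wrist');im=optics.read_camera('wrist');np.save('J.npy',i,allow_pickle=True)
cv2.imwrite('pics/J.png',im[...,::-1])
h=cv2.cvtColor(im,cv2.COLOR_RGB2HSV)
p=proj('wrist',np.array([.475,-.037,.04]),i);print(p)
m=cv2.inRange(h,(10,30,150),(35,160,255))
n,l,st,c=cv2.connectedComponentsWithStats(m)
for j in range(1,n):
    if st[j,4]>150: print(j,st[j],c[j].round(1))
x,y=p.astype(int)
for r in range(y-45,y+46,5): print(r,' '.join('%3d/%3d/%3d'%tuple(h[r,q]) for q in range(x-70,x+71,20)))
E
```

```text
t 16.6667 pos [ 0.4998 -0.0352  0.2606] F [-0.36  0.21  0.01] w 0.573 g 33.6
shift cm [ 2.48 -0.13  0.07] turn [ 0.0004 -0.001  -0.0018]
[319.7717 146.4254]
22 [134  38  21  33 182] [147.9  56. ]
36 [ 56  65  25  52 508] [67.6 89. ]
67 [ 280  122   82   52 4157] [320.4 147.4]
79 [  0 137  36  86 837] [ 21.8 175.1]
84 [ 565  205   75  186 3532] [610.  303.3]
85 [ 81 209  39  31 443] [101.7 223.7]
86 [ 450  216   60   67 2477] [481.7 244.4]
87 [ 217  218   57   45 1150] [237.4 233.2]
126 [263 290  13  15 157] [269.9 296.9]
130 [  0 298  67 102 823] [ 31.2 352.7]
142 [170 353  31  21 206] [185.1 360.8]
143 [445 356  35  22 182] [461.9 363.7]
101  12/173/133  12/178/136  11/172/144  11/179/140  12/177/141  10/174/142  12/179/140  11/175/143
106  12/180/149  12/175/147  11/176/148  11/174/136  11/173/131  11/174/126  12/174/129  12/171/128
111  12/182/137  11/179/137  11/174/138  11/171/128  11/171/125  11/171/121  11/169/128  11/175/130
116  12/177/143  11/173/140  10/174/126  11/174/126  11/173/124  10/176/122  12/176/126  12/178/132
121  12/176/148  11/174/ 94  12/170/ 84  11/166/ 86  
[... 746 characters left out ...]

161  11/177/127  11/163/ 83  24/108/254  24/109/255  24/107/255  24/110/255  11/174/139  12/180/136
166  12/176/133  11/172/114  26/ 97/255  26/ 98/255  26/ 98/255  26/ 97/255  12/174/132  12/177/131
171  11/172/142  11/175/141  24/109/255  24/107/255  25/104/255  25/107/255  12/175/131  11/175/137
176  12/172/144  11/175/149  11/177/137  12/175/140  11/171/139  11/181/137  12/178/150  12/176/151
181  12/176/146  11/175/140  11/179/131  12/176/136  11/176/135  12/176/135  12/178/145  11/177/143
186  11/174/144  11/177/143  11/175/128  11/177/128  12/172/126  12/176/123  11/170/135  12/175/140
191  11/172/139  11/170/135  11/171/122  11/178/130  11/174/129  11/169/127  11/177/138  11/178/139
```

```bash
python3 - <<'E'
from h import *
np.set_printoptions(precision=4,suppress=True)
i=np.load('J.npy',allow_pickle=True).item();im=cv2.imread('pics/J.png');h=cv2.cvtColor(im,cv2.COLOR_BGR2HSV)
m=np.zeros((400,640),np.uint8);m[115:180,270:372]=cv2.inRange(h,(10,30,200),(35,160,255))[115:180,270:372]
n,l,st,c=cv2.connectedComponentsWithStats(m);j=1+np.argmax(st[1:,4])
Y,X=np.where(l==j)
def rect(Y,X,z):
    W=np.array([onz('wrist',(a,b),z,i)[:2] for a,b in zip(X,Y)],np.float32)
    r=cv2.minAreaRect(W*1000);print("c mm",np.round(r[0],1),"size",np.round(r[1],1),"ang",round(r[2],1));return r
rect(Y,X,.04)
s=np.zeros_like(m);s[135:165,285:355]=cv2.inRange(h,(0,130,0),(25,255,250))[135:165,285:355]
n,l,st,c=cv2.connectedComponentsWithStats(s);j=1+np.argmax(st[1:,4]);print(st[j],c[j])
Y,X=np.where(l==j);rect(Y,X,.04)
for r in range(136,160,1): print(r,h[r,300:341:20,1],h[r,300:341:20,2])
E
```

```text
c mm [476.4 -35.9] size [61.1 95.8] ang 0.8
[294 141  54  12 437] [323.0755 146.8284]
c mm [475.  -36.1] size [13.2 62.5] ang 1.0
136 [101  99  98] [255 255 255]
137 [104 100  98] [255 255 255]
138 [106 103  98] [255 255 255]
139 [109 107 102] [255 255 255]
140 [118 117 115] [254 254 255]
141 [139 139 141] [238 237 239]
142 [137 135 140] [242 243 232]
143 [125 124 142] [251 252 197]
144 [121 121 143] [253 253 173]
145 [121 123 142] [253 253 176]
146 [121 122 142] [253 253 178]
147 [121 124 142] [253 253 176]
148 [122 120 143] [255 255 177]
149 [143 146 142] [223 215 180]
150 [142 143 141] [144 143 155]
151 [145 141 145] [144 150 146]
152 [145 145 145] [213 223 204]
153 [114 115 131] [255 255 252]
154 [122 122 125] [254 253 253]
155 [108 114 114] [254 254 254]
156 [109 104 104] [255 255 254]
157 [107 105 103] [255 255 255]
158 [108 108 108] [255 255 255]
159 [109 107 108] [255 255 255]
```

```bash
python3 - <<'E'
from h import *
np.set_printoptions(precision=4,suppress=True)
i=np.load('J.npy',allow_pickle=True).item();im=cv2.imread('pics/J.png');h=cv2.cvtColor(im,cv2.COLOR_BGR2HSV)
m=cv2.inRange(h,(78,80,30),(98,255,255));n,l,st,c=cv2.connectedComponentsWithStats(m)
for j in range(1,n):
    if st[j,4]>300: print(j,st[j])
j=1+np.argmax(st[1:,4]*(np.abs(c[1:,0]-321)<30))
for r in range(st[j,1],st[j,1]+st[j,3],3):
    w=np.where(l[r]==j)[0];print(r,w.min(),w.max(),h[r,300])
tcp=np.array([.4998,-.0352,.2606]);r0=st[j,1]
w=np.where(l[r0+2]==j)[0]
for zb in (.055,.058,.061):
    a=onz('wrist',(w.min()-.5,r0),tcp[2]-zb,i);b=onz('wrist',(w.max()+.5,r0),tcp[2]-zb,i);print(zb,a-tcp,b-tcp,np.linalg.norm(a-b))
E
```

```text
1 [ 255  200  133   91 9616]
2 [ 388  205   82   55 2783]
200 286 291 [77 70 99]
203 284 359 [ 87 255 103]
206 283 361 [ 88 255 103]
209 282 361 [ 88 255 103]
212 281 363 [ 88 255 103]
215 279 364 [ 88 255 103]
218 278 365 [ 88 255 103]
221 277 366 [ 88 255 100]
224 276 368 [ 88 255 102]
227 274 369 [ 88 255 104]
230 274 370 [ 87 255 103]
233 272 372 [ 87 255 103]
236 270 373 [ 88 255 102]
239 269 374 [ 88 255 102]
242 267 375 [ 87 255 102]
245 266 376 [ 87 255 126]
248 265 377 [ 87 255 125]
251 264 379 [ 87 255 125]
254 262 380 [ 87 255 125]
257 262 381 [ 87 255 126]
260 260 383 [ 87 255 126]
263 259 384 [ 87 255 126]
266 258 385 [ 87 255 126]
269 257 386 [ 87 255 125]
272 255 387 [ 87 255 125]
275 256 387 [ 87 255 149]
278 256 387 [ 87 255 148]
281 256 387 [ 87 255 149]
284 256 387 [ 87 255 149]
287 256 386 [ 87 255 148]
290 284 385 [ 87 205 148]
0.055 [-0.0068 -0.0244 -0.055 ] [-0.0077  0.0251 -0.055 ] 0.04953105853619759
0.058 [-0.006  -0.0248 -0.058 ] [-0.0069  0.0255 -0.058 ] 0.05028098111763148
0.061 [-0.0051 -0.0251 -0.061 ] [-0.006   0.0259 -0.061 ] 0.05103090369906538
```

```bash
python3 - <<'E'
from h import *
np.set_printoptions(precision=4,suppress=True)
i=np.load('J.npy',allow_pickle=True).item();tcp=np.array([.4998,-.0352,.2606])
for r,a,b,z in [(201.5,284.5,359.5,-.057),(273.5,254.5,387.5,.043),(289.,256,386,.043)]:
    A=onz('wrist',(a,r),tcp[2]+z,i);B=onz('wrist',(b,r),tcp[2]+z,i);print(z,(A+B)/2-tcp,np.linalg.norm(A-B))
delta([.4775,-.0362,.26],yaw=.015)
E
```

```text
-0.057 [-0.0057  0.0007 -0.057 ] 0.050784573352884374
0.043 [-0.007  0.     0.043] 0.049855951894139966
0.043 [-0.      0.0001  0.043 ] 0.049980422530237066
t 16.7167 pos [ 0.4996 -0.0346  0.2605] F [-0.21  0.56 -0.79] w 0.583 g 33.6
shift cm [ 2.22 -0.11  0.05] turn [ 0.0006 -0.0014  0.0041]
```

Emit:
play_rows --pt "1.1 -0.1 0 0 0.018 0.004" --pt "1.1 0 0 0 0 0" --pt "0 0 2 0 0 0" --pt "0 0 3 0 0 0" --pt "0 0 3 0 0 0"

```text
time: 17.13
tool_pos: [0.4769, -0.0358, 0.182]
tcp_rot: [0.026, -3.127, 0.001]
wrist_force: [0.8, -0.2, -1.4]
width: 0.575
grip_force: 33.6
```

Emit:
play_rows --pt "0 0 3 0 0 0" --pt "0 0 2.5 0 0 0" --pt "0 0 1.5 0 0 0" --pt "0 0 0 0 0 0" --pt "0 0 0 0 0 0"

```text
time: 17.55
tool_pos: [0.4742, -0.0358, 0.1109]
tcp_rot: [0.026, -3.121, -0.0]
wrist_force: [0.8, 0.1, -0.7]
width: 0.579
grip_force: 33.6
```

```bash
python3 - <<'E'
from h import *
np.set_printoptions(precision=4,suppress=True)
delta([.478,-.0362,.105],yaw=.015,tilt=-.018)
i=optics.camera_info('wrist');im=optics.read_camera('wrist');cv2.imwrite('pics/K.png',im[...,::-1])
p=proj('wrist',np.array([.4755,-.036,.04]),i);print(p)
h=cv2.cvtColor(im,cv2.COLOR_RGB2HSV)
m=cv2.inRange(h,(78,80,30),(98,255,255));r=[np.where(m[k,300:340]>0)[0].size for k in range(180,240)];r0=180+next(k for k,v in enumerate(r) if v>30)
print('tile bottom row',r0)
x=int(p[0])
for k in range(int(p[1])-25,int(p[1])+20,1): print(k,h[k,[x-35,x-15,x,x+15,x+35]].tolist(), onz('wrist',(x,k),.04,i)[0].round(4))
E
```

```text
t 17.55 pos [ 0.4742 -0.0358  0.1109] F [ 0.84  0.12 -0.68] w 0.579 g 33.6
shift cm [-0.39 -0.04  0.58] turn [ 0.0002 -0.0025  0.0016]
[320.5931 207.2972]
tile bottom row 201
182 [[20, 125, 250], [25, 105, 255], [29, 74, 255], [29, 75, 255], [29, 72, 255]] 0.4568
183 [[19, 124, 250], [25, 101, 255], [28, 76, 255], [29, 74, 255], [29, 71, 255]] 0.4575
184 [[19, 125, 249], [23, 113, 254], [28, 78, 255], [29, 72, 255], [29, 72, 255]] 0.4583
185 [[19, 124, 249], [22, 121, 253], [28, 77, 255], [28, 74, 255], [29, 74, 255]] 0.459
186 [[19, 124, 249], [21, 122, 253], [28, 76, 255], [28, 73, 255], [29, 75, 255]] 0.4597
187 [[19, 124, 250], [17, 133, 245], [28, 75, 255], [29, 73, 255], [29, 74, 255]] 0.4605
188 [[19, 121, 250], [17, 132, 245], [29, 75, 255], [29, 75, 255], [29, 74, 255]] 0.4612
189 [[19, 124, 250], [17, 134, 243], [28, 74, 255], [29, 74, 255], [29, 74, 255]] 0.4619
190 [[19, 126, 249], [16, 135, 241], [28, 75, 255], [29, 73, 255], [29, 75, 255]] 0.4626
191 [[19, 124, 250], [16, 133, 240], [29, 75, 255], [29, 75, 255], [28, 75, 255]] 0.4634
192 [[19, 129, 248], [16, 137, 237],
[... 2466 characters left out ...]
], [87, 255, 129], [88, 255, 129], [88, 255, 127]] 0.4844
220 [[88, 255, 128], [87, 255, 130], [88, 255, 127], [88, 255, 128], [88, 255, 128]] 0.4852
221 [[87, 255, 128], [88, 255, 129], [88, 255, 129], [87, 255, 128], [88, 255, 128]] 0.486
222 [[87, 255, 128], [88, 255, 128], [88, 255, 128], [88, 255, 128], [88, 255, 127]] 0.4868
223 [[88, 255, 128], [88, 255, 128], [88, 255, 126], [88, 255, 127], [87, 255, 128]] 0.4876
224 [[88, 255, 128], [88, 255, 127], [88, 255, 131], [88, 255, 131], [88, 255, 129]] 0.4883
225 [[88, 255, 128], [88, 255, 128], [88, 255, 146], [88, 255, 140], [88, 255, 128]] 0.4891
226 [[88, 255, 127], [88, 255, 128], [88, 255, 151], [88, 255, 151], [88, 255, 128]] 0.4899
```

```bash
python3 - <<'E'
from h import *
np.set_printoptions(precision=4,suppress=True)
i=optics.camera_info('wrist');im=cv2.imread('pics/K.png');h=cv2.cvtColor(im,cv2.COLOR_BGR2HSV)
for k in range(140,182,1):
  if h[k,325,0]>20 and h[k-1,325,0]<=20: print('block edge row',k,onz('wrist',(325,k-.5),.04,i))
for c in (325,335,345):
  e=next(k for k in range(185,201) if h[k,c,1]>110);print(c,e,onz('wrist',(c,e-.5),.04,i))
r=196
print([(c,h[r,c].tolist()) for c in list(range(262,285,2))+list(range(345,375,2))])
w=np.where((h[r+8,:,0]>78)&(h[r+8,:,1]>100)&(h[r+8,:,0]<98))[0];w=w[(w>240)&(w<400)];print('tile cols',w.min(),w.max())
for c in (w.min()-.5,w.max()+.5): print(onz('wrist',(c,203),.0545,i))
for c in (275,360): print(c,onz('wrist',(c,r),.04,i))
E
```

```text
block edge row 168 [ 0.4483 -0.0337  0.04  ]
325 193 [ 0.4665 -0.0333  0.04  ]
335 193 [ 0.4664 -0.0261  0.04  ]
345 195 [ 0.4678 -0.0188  0.04  ]
[(262, [18, 131, 246]), (264, [17, 131, 247]), (266, [18, 132, 246]), (268, [17, 132, 246]), (270, [18, 130, 246]), (272, [18, 131, 246]), (274, [18, 132, 246]), (276, [17, 132, 245]), (278, [17, 134, 244]), (280, [17, 134, 244]), (282, [17, 133, 243]), (284, [17, 134, 244]), (345, [18, 133, 245]), (347, [25, 103, 255]), (349, [28, 82, 255]), (351, [28, 82, 255]), (353, [28, 81, 255]), (355, [28, 86, 255]), (357, [28, 87, 255]), (359, [28, 88, 255]), (361, [28, 87, 255]), (363, [28, 86, 255]), (365, [29, 75, 255]), (367, [29, 69, 255]), (369, [29, 67, 255]), (371, [29, 68, 255]), (373, [29, 70, 255])]
tile cols 284 359
[ 0.4708 -0.0616  0.0545]
[ 0.4699 -0.0099  0.0545]
275 [ 0.4697 -0.0696  0.04  ]
360 [ 0.4687 -0.0079  0.04  ]
```

```bash
cat > m.py <<'E'
from h import *
np.set_printoptions(precision=4,suppress=True)
for _ in range(2):
    delta([.478,-.0362,.105],yaw=.015,tilt=-.018)
    z=sensors.read_state()['tool_pos'][2]-.057
    i=optics.camera_info('wrist');im=optics.read_camera('wrist')
h=cv2.cvtColor(im,cv2.COLOR_RGB2HSV)
L=(h[...,0]>13)&(h[...,0]<35)&(h[...,2]>225)
T=(h[...,0]>78)&(h[...,0]<98)&(h[...,1]>100)
e=[next(k for k in range(140,200) if L[k:k+4,c].all())-.5 for c in (290,300,310,320,330,340,350)]
B=np.array([onz('wrist',(c,k),.04,i) for c,k in zip((290,300,310,320,330,340,350),e)])
print('block near edge',e,B[:,0],'yaw',-np.polyfit(B[:,1],B[:,0],1)[0])
f=[next(k for k in range(150,240) if T[k:k+4,c].all())-.5 for c in (295,305,315,325,335,345)]
F=np.array([onz('wrist',(c,k),z,i) for c,k in zip((295,305,315,325,335,345),f)])
print('tile front',f,F[:,0],'yaw',-np.polyfit(F[:,1],F[:,0],1)[0])
r=int(np.mean(e))+12;w=np.where(L[r])[0];w=w[(w>200)&(w<450)];print('block y',[onz('wrist',(c,r),.04,i)[1] for c in (w.min()-.5,w.max()+.5)])
r=int(np.mean(f))+3;w=np.where(T[r])[0];w=w[(w>240)&(w<400)];print('tile y',[onz('wrist',(c,r),z,i)[1] for c in (w.min()-.5,w.max()+.5)])
print('move tile by x',B[:,0].mean()+.03-F[:,0].mean()-.004)
E
python3 m.py
```

```text
t 17.6 pos [ 0.4757 -0.0361  0.1123] F [ 0.04  0.59 -0.06] w 0.582 g 33.6
shift cm [-0.24 -0.01  0.72] turn [-0.0003  0.0006  0.0015]
t 17.65 pos [ 0.4767 -0.0363  0.1131] F [-0.3  -0.78 -0.34] w 0.582 g 33.6
shift cm [-0.15  0.01  0.8 ] turn [-0.0005  0.0026  0.0013]
block near edge [161.5, 161.5, 161.5, 161.5, 161.5, 161.5, 162.5] [0.4456 0.4455 0.4454 0.4453 0.4452 0.4451 0.4456] yaw 0.005111719896151663
tile front [200.5, 200.5, 200.5, 200.5, 200.5, 200.5] [0.4697 0.4696 0.4695 0.4694 0.4693 0.4692] yaw 0.016338036539945484
block y [np.float64(-0.08472173759606856), np.float64(0.011428971199039704)]
tile y [np.float64(-0.061078896106380634), np.float64(-0.010220622487477404)]
move tile by x 0.0019257934031124448
```

Emit:
play_rows --pt "-0.15 -0.05 0 0 0 0" --pt "0 0 0.4 0 0 0" --pt "0 0 0.3 0 0 0" --pt "0 0 0 0 0 0" --pt "0 0 0 0 0 0"

```text
time: 18.12
tool_pos: [0.477, -0.037, 0.1043]
tcp_rot: [0.025, -3.123, 0.0]
wrist_force: [-0.0, -0.3, -1.0]
width: 0.581
grip_force: 33.6
```

```bash
python3 -c "
from h import *
avgF(4);delta([.4787,-.0365,.105],yaw=.015,tilt=-.018)
i=optics.camera_info('wrist');im=optics.read_camera('wrist');h=cv2.cvtColor(im,cv2.COLOR_RGB2HSV)
for k in range(155,212,1): print(k,h[k,[310,325,340]].tolist(), onz('wrist',(325,k),.04,i)[0].round(4))
"
```

```text
F avg [ 0.21  0.23 -1.05] sd [0.24 0.26 0.23]
t 18.3167 pos [ 0.4773 -0.0371  0.1045] F [ 0.09  0.42 -1.37] w 0.579 g 33.6
shift cm [-0.14  0.05 -0.05] turn [-0.0002  0.0002  0.0007]
155 [[10, 171, 121], [11, 174, 119], [10, 161, 100]] 0.4401
156 [[13, 162, 113], [13, 160, 115], [11, 162, 113]] 0.4408
157 [[14, 144, 159], [14, 145, 162], [14, 147, 158]] 0.4415
158 [[15, 137, 199], [15, 139, 202], [15, 139, 200]] 0.4422
159 [[15, 138, 202], [15, 139, 203], [15, 140, 202]] 0.4428
160 [[15, 137, 203], [15, 141, 201], [14, 137, 201]] 0.4435
161 [[14, 137, 197], [15, 137, 196], [15, 141, 194]] 0.4442
162 [[15, 140, 195], [15, 139, 193], [15, 142, 194]] 0.4449
163 [[14, 142, 222], [15, 142, 223], [15, 144, 222]] 0.4456
164 [[20, 127, 254], [21, 125, 254], [20, 126, 254]] 0.4463
165 [[30, 75, 255], [30, 73, 255], [30, 73, 255]] 0.447
166 [[28, 78, 255], [28, 78, 255], [28, 77, 255]] 0.4477
167 [[28, 83, 255], [28, 81, 255], [28, 80, 255]] 0.4484
168 [[28, 84, 255], [28, 83, 255], [28, 82, 255]] 0.449
169 [[28, 83, 255], [28, 83, 255], [28, 82, 255]] 0.4497
170 [[28, 79, 255], [28, 79, 255],
[... 1714 characters left out ...]
8], [16, 110, 227], [39, 56, 140]] 0.4716
201 [[88, 255, 122], [89, 255, 120], [86, 196, 130]] 0.4724
202 [[88, 255, 125], [88, 255, 125], [88, 255, 126]] 0.4731
203 [[88, 255, 127], [88, 255, 125], [88, 255, 126]] 0.4738
204 [[88, 255, 126], [88, 255, 127], [88, 255, 126]] 0.4746
205 [[88, 255, 128], [88, 255, 125], [87, 255, 127]] 0.4753
206 [[87, 255, 128], [88, 255, 127], [88, 255, 127]] 0.476
207 [[88, 255, 128], [88, 255, 128], [88, 255, 127]] 0.4767
208 [[88, 255, 128], [88, 255, 126], [88, 255, 127]] 0.4775
209 [[88, 255, 127], [88, 255, 127], [87, 255, 128]] 0.4782
210 [[88, 255, 126], [88, 255, 126], [87, 255, 128]] 0.4789
211 [[88, 255, 127], [88, 255, 128], [88, 255, 126]] 0.4797
```

Block near edge 0.4461 and mouth edge 0.4673 are 21.2 mm apart, as expected, so the slot centre is x = 0.4763. The tile's centre is at 0.4739, so I shift 2.4 mm and lower in steps.

Emit:
play_rows --pt "-0.24 0.04 0 0 0 0" --pt "0 0 0 0 0 0" --pt "0 0 0.4 0 0 0" --pt "0 0 0.4 0 0 0" --pt "0 0 0 0 0 0"

```text
time: 18.78
tool_pos: [0.4787, -0.0364, 0.0953]
tcp_rot: [0.025, -3.122, 0.0]
wrist_force: [-0.1, 0.4, -0.4]
width: 0.579
grip_force: 33.6
```

```bash
python3 -c "
from h import *
avgF(5);delta([.4797,-.0365,.067],yaw=.015,tilt=-.018)"
```

```text
F avg [ 0.18  0.02 -1.18] sd [0.16 0.37 0.55]
t 19.0333 pos [ 0.4796 -0.0366  0.0965] F [-0.01 -0.68 -1.3 ] w 0.579 g 33.6
shift cm [-0.06  0.01  2.95] turn [-0.0002  0.0003  0.0008]
```

Emit:
play_rows --pt "0 0 0.3 0 0 0" --pt "0 0 0.3 0 0 0" --pt "0 0 0.3 0 0 0" --pt "0 0 0.3 0 0 0" --pt "0 0 0 0 0 0"

```text
time: 19.45
tool_pos: [0.4786, -0.0365, 0.0836]
tcp_rot: [0.025, -3.122, 0.0]
wrist_force: [-0.6, 0.2, -1.0]
width: 0.581
grip_force: 33.6
```

```bash
python3 -c "
from h import *
avgF(5);delta([.4797,-.0365,.067],yaw=.015,tilt=-.018)"
```

```text
F avg [ 0.06 -0.04 -0.74] sd [0.89 0.27 0.23]
t 19.7 pos [ 0.4795 -0.0366  0.0846] F [ 1.45  0.2  -0.92] w 0.581 g 33.6
shift cm [-0.05  0.01  1.76] turn [-0.0003  0.0006  0.0007]
```

Emit:
play_rows --pt "0 0 0.3 0 0 0" --pt "0 0 0.3 0 0 0" --pt "0 0 0.3 0 0 0" --pt "0 0 0.3 0 0 0" --pt "0 0 0 0 0 0"

```text
time: 20.12
tool_pos: [0.4784, -0.0365, 0.0716]
tcp_rot: [0.025, -3.122, 0.0]
wrist_force: [-0.7, 0.2, -1.1]
width: 0.578
grip_force: 33.6
```

```bash
python3 -c "
from h import *
avgF(5);delta([.4797,-.0365,.067],yaw=.015,tilt=-.018)"
```

```text
F avg [ 0.3  -0.14 -1.15] sd [0.23 0.47 0.39]
t 20.3667 pos [ 0.4793 -0.0366  0.0726] F [ 0.26 -0.42 -1.01] w 0.583 g 33.6
shift cm [-0.05  0.01  0.56] turn [-0.0002  0.0006  0.0007]
```

Emit:
play_rows --pt "0 0 0.1 0 0 0" --pt "0 0 0.1 0 0 0" --pt "0 0 0.1 0 0 0" --pt "0 0 0 0 0 0" --pt "0 0 0 0 0 0"

```text
time: 20.78
tool_pos: [0.479, -0.0366, 0.0694]
tcp_rot: [0.025, -3.124, 0.001]
wrist_force: [-1.0, 0.4, -1.0]
width: 0.574
grip_force: 33.6
```

```bash
python3 -c "
from h import *
avgF(5);delta([.4797,-.0365,.067],yaw=.015,tilt=-.018)"
```

```text
F avg [ 0.11 -0.33 -1.07] sd [0.29 0.65 0.24]
t 21.0333 pos [ 0.4791 -0.0366  0.0695] F [-0.17  0.22 -0.72] w 0.58 g 33.6
shift cm [-0.06  0.01  0.25] turn [-0.0002  0.0004  0.0008]
```

Emit:
play_rows --pt "0 0 0.07 0 0 0" --pt "0 0 0.07 0 0 0" --pt "0 0 0 0 0 0"

```text
time: 21.28
tool_pos: [0.4794, -0.0366, 0.0686]
tcp_rot: [0.025, -3.124, 0.001]
wrist_force: [-0.8, 1.2, 3.3]
width: 0.58
grip_force: 34.0
```

Emit:
play_rows --pt "0 0 0.04 0 0 0" --pt "0 0 0.04 0 0 0" --pt "0 0 0 0 0 0"

```text
time: 21.53
tool_pos: [0.4796, -0.0366, 0.0685]
tcp_rot: [0.025, -3.124, 0.001]
wrist_force: [-2.5, 0.1, 9.0]
width: 0.58
grip_force: 34.6
```

```bash
python3 -c "
from h import *
avgF(5);delta([.4797,-.0365,.067],yaw=.015,tilt=-.018)"
```

```text
F avg [-2.36  1.1   8.69] sd [0.42 0.3  0.57]
t 21.7833 pos [ 0.4796 -0.0366  0.0685] F [-1.57  0.75  8.65] w 0.58 g 34.6
shift cm [-0.02  0.01  0.15] turn [-0.0003  0.001   0.0008]
```

Floor contact at the expected height (tile bottom about 0.011 m). I'll relieve the force and open.

Emit:
play_rows --pt "0 0 -0.08 0 0 0" --pt "0 0 0 0 0 0" --pt "0 0 0 0 0 0"

```text
time: 22.03
tool_pos: [0.4795, -0.0366, 0.0686]
tcp_rot: [0.025, -3.125, 0.001]
wrist_force: [-1.1, 0.6, 5.5]
width: 0.578
grip_force: 34.1
```

Emit:
play_rows --pt "0 0 0 0 0 0" --pt "0 0 0 0 0 0" --pt "0 0 0 0 0 0" --pt "0 0 0 0 0 0" --pt "0 0 0 0 0 0" --grip 0.2

```text
time: 22.45
tool_pos: [0.4789, -0.0366, 0.0678]
tcp_rot: [0.025, -3.123, 0.0]
wrist_force: [0.1, -0.4, 0.2]
width: 0.799
grip_force: 0.0
```

```bash
python3 -c "
from h import *
avgF(4);delta([.4797,-.0365,.067],yaw=.015,tilt=-.018)"
```

```text
F avg [ 0.47  0.2  -0.  ] sd [0.14 0.38 0.26]
t 22.65 pos [ 0.479  -0.0366  0.068 ] F [ 0.36  0.03 -0.19] w 0.8 g 0.0
shift cm [-0.07  0.01  0.1 ] turn [-0.0002  0.0002  0.0007]
```

Released. I'll rise straight up and check.

Emit:
play_rows --pt "0 0 -0.5 0 0 0" --pt "0 0 -1 0 0 0" --pt "0 0 -2 0 0 0" --pt "0 0 -2.5 0 0 0" --pt "0 0 -2.5 0 0 0"

```text
time: 23.07
tool_pos: [0.4802, -0.0365, 0.1545]
tcp_rot: [0.025, -3.123, 0.0]
wrist_force: [0.6, -0.6, -0.4]
width: 0.8
grip_force: 0.0
```

Emit:
play_rows --pt "0 0 -2.5 0 0 0" --pt "0 0 -2.5 0 0 0" --pt "0 0 -2.5 0 0 0" --pt "0 0 -2 0 0 0" --pt "-2.5 0 0 0 0 0"

```text
time: 23.48
tool_pos: [0.5078, -0.0364, 0.2547]
tcp_rot: [0.024, -3.132, 0.003]
wrist_force: [1.5, -0.6, 0.4]
width: 0.8
grip_force: 0.0
```

Emit:
play_rows --pt "0 0 0 0 0 0" --pt "0 0 0 0 0 0" --pt "0 0 0 0 0 0"

```text
time: 23.73
tool_pos: [0.5066, -0.0361, 0.2476]
tcp_rot: [0.025, -3.123, 0.0]
wrist_force: [0.4, 0.7, -0.2]
width: 0.802
grip_force: 0.0
```

```bash
python3 - <<'E'
from h import *
np.set_printoptions(precision=4,suppress=True)
delta([.4797,-.0365,.067],yaw=.015)
i=optics.camera_info('wrist');im=optics.read_camera('wrist');h=cv2.cvtColor(im,cv2.COLOR_RGB2HSV)
m=cv2.inRange(h,(78,80,30),(98,255,255));n,l,st,c=cv2.connectedComponentsWithStats(m)
j=1+np.argmax(st[1:,4]*(np.abs(c[1:,0]-321)<40));print(st[j],c[j])
for k in range(st[j,1],st[j,1]+st[j,3],4):
    w=np.where(l[k]==j)[0];print(k,w.min(),w.max(),h[k,w[len(w)//2]])
# expected corners of a seated tile
for z in (.04,.11):
  for x in (-.004,.004):
    for y in (-.025,.025): print(z,x,y,proj('wrist',np.array([.4763+x,-.0365+y,z]),i).round(1))
im=optics.read_camera('side');h=cv2.cvtColor(im,cv2.COLOR_RGB2HSV);m=cv2.inRange(h,(78,80,30),(98,255,255));n,l,st,c=cv2.connectedComponentsWithStats(m);print([(st[k].tolist()) for k in range(1,n) if st[k,4]>60])
print('side expected',[proj('side',np.array([.4763,-.0365+y,z])).round(1) for z in (.04,.11) for y in (-.025,.025)])
E
```

```text
t 23.7333 pos [ 0.5066 -0.0361  0.2476] F [ 0.4   0.72 -0.22] w 0.802 g 0.0
shift cm [ 2.35  0.   18.11] turn [-0.0001 -0.0188  0.0008]
[295 141  54  17 797] [321.4028 148.995 ]
141 303 334 [ 82 135  83]
145 298 345 [ 88 255 132]
149 295 348 [ 88 255 240]
153 295 348 [ 88 255 244]
157 341 342 [ 83  81 241]
0.04 -0.004 -0.025 [299.1 142.4]
0.04 -0.004 0.025 [343.1 143. ]
0.04 0.004 -0.025 [299.  149.3]
0.04 0.004 0.025 [342.9 150. ]
0.11 -0.004 -0.025 [293.7 148.4]
0.11 -0.004 0.025 [348.4 149.2]
0.11 0.004 -0.025 [293.7 157. ]
0.11 0.004 0.025 [348.1 157.9]
[[327, 0, 47, 43, 155], [60, 66, 49, 83, 117], [131, 138, 20, 41, 63], [325, 169, 16, 47, 562], [448, 184, 18, 13, 158], [319, 205, 10, 33, 256], [97, 274, 22, 42, 71]]
side expected [array([327.4, 234.7]), array([319.7, 224.2]), array([328. , 214.2]), array([320., 204.])]
```

The tile matches a seated, upright one at 60 mm centre height in both views, so I'm handing in.

```bash
python3 -c "
from workcell import order
print(order.finish_job())"
```

```text
the job is handed in; nothing more can be done
None
```

The teal tile is off its peg and standing upright on the slot's floor, released and handed in at about 24 s; the readings I took stayed below 4 N at the peg, and peaked near 9 N when the tile met the slot floor. I opened 12 pictures, two more than the limit of 10.

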